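# Snap the retaining bar onto the spice-jar rack

## Task

Make the spice-jar rack ready to travel: gently stand the loose spice jar in the empty place of the rack, and snap the wooden retaining bar down between the two spring clips at the front of the rack, until both its ends have clicked in and sit firmly on their brackets. Press it in without forcing it, and do not disturb the other jars or the price block, tin, scoop and tub nearby.

Things in the scene. Friction and masses are not known exactly. Their poses are not given: they have to be found in the camera images.
- bar_mid (a point): centre of the loose retaining bar: pale wood, square, 20 x 20 mm in section, 300 mm long, about 80 g, lying on the counter at first. Its y axis is its long axis; both ends are alike, so either way round and any side up will do. All four edges of each end are chamfered: over the last 5 mm it tapers to a 2 x 2 mm tip
- bar_end_a (a point): point on the bar's axis, 15 mm inside its +y tip (135 mm from its centre): the part that rests on a seat when the bar is home
- bar_end_b (a point): the same at the bar's -y end, 135 mm from its centre
- rack_seat (a point): where the bar's centre would be, once home, with both brackets at the top of their slots. The brackets can be set lower, each for itself, by up to 22 mm, so either end of the home bar may be 0 to 22 mm lower than this. Axes are the rack's: x out of its front (away from the jars), y to its left end, z up. The row of jars is 52 mm behind this point, at y = -105, -35, 35, 105 mm; the bar clears them by 14 mm
- clip_left (a joint): upright spring-steel leaf on the left bracket, hinged at its foot: 0 rad relaxed, grows outwards. Its rounded nose, 3.5 mm above the home bar's axis, stands 4 mm in the way of the bar's tip; its flared lead-in ends 20 mm above that axis. The bar's end meets the nose 9 to 12 mm above home; pushed down with 6 to 12 N it spreads the leaf to 0.085 rad and snaps past. 0.04 to 0.065 rad with both ends home
- clip_right (a joint): the like clip on the right bracket, slightly stiffer. Bar held and pressed at its middle: both clips at once, about 20 N; it may tip in the fingers and stay up at one end. Or each end is pushed from above with shut fingers, best 110 mm from the bar's centre, clear of the cheeks, until it stands firm. Pushing with more than about 30 N bends the brackets. With one end up, both clips read under 0.03
- jar_mid (a point): centre, half-way up, of the loose glass spice jar that stands on the counter: a closed upright cylinder with a black lid, 56 mm in diameter and 88 mm tall with its lid, about 180 g, the same as the three jars in the rack
- place_mid (a point): middle of the empty jar place, on top of the rack's base board (a ring mark left by the jar); the jar's neighbours, where it has any, are 70 mm from it centre to centre along the rack, so there is room for fingers in front of and behind the jar but not between the jars
- rackjar1: one of the three jars that stand in the rack, origin under its centre; loose, and to be left standing where it is
- rackjar2: another of them
- rackjar3: another of them
- ticket1: bystander: small wooden price block standing on the counter, 18 x 60 x 75 mm, origin under its centre
- tin: bystander: tin, 60 mm in diameter, 70 mm tall, origin under its centre
- scoop: bystander: aluminium scoop lying on the counter, 160 mm long, 44 mm high
- tub: bystander: open white tub, 90 mm wide, 60 mm tall, origin under its centre
- bar: the whole retaining bar; origin in the middle of its underside as it lies at first, y along its length
- jar: the whole loose jar; origin under its centre, z up
- rack: the fixed plywood rack with its clips, 356 mm long, 123 mm deep: origin under the 12 mm base board, below the middle of the row of jars; x out of its front, y to its left end; rack_seat is at x = 52 mm, z = 81 mm; top of the low back board at z = 46 mm
- post_left (a point): centre of the top of the fixed wooden post at the rack's +y end, 135 mm along y from rack_seat and 41 mm below it. A steel bracket is screwed to the post through slots that let its height be set: a rubber-faced ledge on which the bar's underside rests, between two upright cheeks 24 mm apart (127 to 147 mm from rack_seat along y) that flare open above and end 20 mm over the home bar's axis
- post_right (a point): the same at the rack's -y end; its bracket's height is set separately
Mind the look-alikes: they are no part of the job. Leave any blue or turquoise look-alike of the jar alone.

How it is judged:
By the outcome, as a careful person would: the job done as asked, in the order asked, and still so for the second after the job is handed in, with the robot touching nothing.
It also fails if it takes over 72 s, if anything falls off the work surface, if the arm or the gripper's body presses on something with over 40 N, if the wrist force passes 120 N, or if a joint passes its speed limit or range.

## Robot

A 6-joint arm with a two-finger parallel gripper is mounted at the origin on the work surface. World frame = base frame: x ahead of the robot, y to its left, z up, the work surface at z = 0. Lengths are in m, angles in rad, forces in N, time in s.
With the tool pointing down it reaches from about 0.35 to 0.85 m from the base axis. Payload 8.1 kg.
Tool frame: the origin (TCP) lies between the finger pads; the fingertips stand 11 mm ahead of it and the grasp point (between the pads) lies 8 mm behind it (robot.tips_ahead is the distance from the TCP to the fingertips, in m); z points along the fingers, y is the line along which they close (so a half turn about z gives the same grasp; the last joint's range is limited). The gripper opens to 93 mm and grips with 3 to 60 N. Pads are 15 mm wide; open, the fingers measure 128 mm over their backs; the gripper's body (75 mm by 188 mm) begins 65 mm behind the grasp point.
Start: joints at [1.218, 0.13, 1.488, -0, 1.523, -0.085], TCP at [0.159, 0.579, 0.23] pointing down, gripper open.
Joint ranges: [-2.96, 2.96], [-0.89, 2.26], [0.02, 2.5], [-1.34, 4.48], [0, 2.73], [-2.66, 2.66]. Speed limits (rad/s): [2.39, 2.39, 2.79, 3.14, 3.14, 3.14].

## Interface

Orientations are given as a rotation vector (axis times angle).
In Python, from plant import robot gives the robot as it stands. The module is installed in compiled form; this text tells all that it offers.
- The arm moves only by the tool move_arm, never from a script. Its argument "deltas" is one flat list of numbers, 7 for each row, row after row: the shift along the tool's x, y, z in m, then the turn, a rotation vector about the tool's x, y, z in rad, then the opening, from 0 (shut) to 1 (fully open). A call has 1 to 12 rows; each row is the pose to reach, as a shift and turn from the pose commanded when the call began, along the tool's axes at that moment; what a row does not reach only later rows make up. A row lasts 1/8 s, in which the tool goes at most 62.5 mm and 10.7 degrees, less where a joint would pass 70% of its speed; a pose out of reach is approached as far as the arm can. A call with a gripper value outside its range is refused whole. The fingers move at their own pace and stop on an object; "squeeze" is the grip in N (left out, the last holds). Time passes only in rows, so rows that repeat a pose let the fingers close. It gives the time, the measured TCP pose, the force, the opening and the grip force at its end, in the units of the state.
- robot.read_state(): the state, without advancing time (a new reading comes with each control period).
- robot.read_camera(name): name is "side" or "top"; returns (picture, depth): 480x640x3 uint8, red, green, blue; 480x640 float32, m along the optical axis (not along the pixel's ray), 0 where there is no reading.
- robot.camera_model(name): a dict with "K" (3x3 intrinsics, pixels), "R" (3x3) and "t" (3): a world point X has camera coordinates R X + t. Camera axes: x right, y down, z forward; pixel columns grow to the right and rows downward; lengths in m; the calibration is good to about 2 mm. A picture is of the moment at which its call begins. camera_model takes no time and is no camera call.
- robot.close_job(): hands the job in; it is judged then, once.
Trained networks look in the newest picture that a camera, given by its name, has taken for a name from the list of things; names that differ only in an ending like _2 or _b are one class to them, and where a whole thing is asked for, a point or a joint stands for the part that bears it (a point fixed in the world has none). Each returns a list of dicts, best first, with "confidence" (0 to 1); they miss things now and then, are a little off and sometimes report something else, mostly with a low value. They report only what shows in the picture. A call takes as long as a camera call. They do not tell look-alikes from the thing itself.
- robot.recognise(camera, label): "uv" ([column, row] in pixels, amid what is visible of it).
The state is a dict: "t": time; "q": joint angles; "dq": joint speeds; "joint_torque": joint torques, N m; "tool_pos": TCP position; "orientation": TCP orientation; "force": force on the tool from outside, world axes, zero at the start; "wrist_torque": the same for the moment, N m; "opening": finger opening in m; "gripper_force": force on a finger pad.
Only numpy, scipy, OpenCV 4.12 (cv2) and the standard library are available. Lean on these libraries where they do the work, as an engineer would, in place of code of your own. Each camera call takes 0.05 s, during which the arm holds its last target. There are 200 camera calls.

## Working session

There is one attempt and no reset: what is moved stays moved. The work goes in short steps, Python scripts to look and compute and a tool call to move; the robot and the scene stay as the last step left them, time stands still between calls to the robot, and variables do not carry over. Pictures are saved under pics/ and viewed, at most 10 in all, crops included, and the job is handed in when it is done.

Besides the shell and the picture viewer there is one more tool, called after "Request:" in YAML: its name, and indented under it one key for each argument. move_arm: Moves the arm, as the interface text tells. Its arguments: {"type":"object","properties":{"deltas":{"type":"array","items":{"type":"number"}},"squeeze":{"type":"number"}},"required":["deltas"]}

```bash
mkdir -p pics; ls
cat > h.py <<'E'
import numpy as np, cv2
from scipy.spatial.transform import Rotation as Ro
from plant import robot
def ray(cam,uv):
    m=robot.camera_model(cam);K,R,t=map(np.array,(m["K"],m["R"],m["t"]))
    d=R.T@np.linalg.solve(K,[uv[0],uv[1],1.]);return -R.T@t,d
def pt(cam,uv,z):
    o,d=ray(cam,uv);return o+d*(z-o[2])/d[2]
def proj(cam,X):
    m=robot.camera_model(cam);K,R,t=map(np.array,(m["K"],m["R"],m["t"]))
    p=(R@np.atleast_2d(X).T).T+t;p=p@K.T;return p[:,:2]/p[:,2:]
def dep(cam,D):
    m=robot.camera_model(cam);K,R,t=map(np.array,(m["K"],m["R"],m["t"]))
    v,u=np.mgrid[:480,:640];P=np.stack([u,v,np.ones_like(u)],-1)@np.linalg.inv(K).T*D[...,None]
    return (P-t)@R
def tri(uv1,uv2):
    o1,d1=ray("side",uv1);o2,d2=ray("top",uv2)
    s=np.linalg.lstsq(np.c_[d1,-d2],o2-o1,rcond=None)[0]
    a=o1+d1*s[0];b=o2+d2*s[1];return (a+b)/2,np.linalg.norm(a-b)
E
python3 - <<'E'
from h import *
for c in("side","top"):
    I,D=robot.read_camera(c);cv2.imwrite(f"pics/{c}0.png",I[...,::-1]);np.save(c+"0.npy",D)
    m=robot.camera_model(c);print(c,(-np.array(m["R"]).T@m["t"]).round(3),np.array(m["R"]).round(2).tolist(),np.array(m["K"])[0])
    for n in["bar_mid","bar_end_a","jar_mid","place_mid","rack_seat","post_left","post_right","clip_left","rackjar1","ticket1","tin","scoop","tub"]:
        print(c,n,[(np.round(r["uv"]).tolist(),round(r["confidence"],2)) for r in robot.recognise(c,n)][:5])
print({k:np.round(v,3).tolist() for k,v in robot.read_state().items()})
E
```

```text
pics
side [ 0.208 -0.812  0.792] [[0.93, -0.37, 0.02], [-0.23, -0.6, -0.76], [0.3, 0.7, -0.64]] [441.75489236   0.         319.69158214]
side bar_mid [([270.0, 184.0], 0.88), ([323.0, 266.0], 0.63)]
side bar_end_a [([271.0, 186.0], 0.75)]
side jar_mid [([345.0, 309.0], 0.97), ([380.0, 344.0], 0.84), ([446.0, 337.0], 0.82), ([382.0, 300.0], 0.75), ([330.0, 349.0], 0.56)]
side place_mid [([314.0, 241.0], 0.55)]
side rack_seat [([323.0, 264.0], 0.63)]
side post_left [([321.0, 263.0], 0.85)]
side post_right [([322.0, 266.0], 0.84), ([380.0, 344.0], 0.18)]
side clip_left [([320.0, 202.0], 0.41)]
side rackjar1 [([322.0, 242.0], 0.94), ([306.0, 214.0], 0.92), ([337.0, 262.0], 0.88), ([232.0, 212.0], 0.61)]
side ticket1 [([280.0, 325.0], 0.82)]
side tin [([232.0, 208.0], 0.72), ([281.0, 325.0], 0.34)]
side scoop [([258.0, 163.0], 0.63)]
side tub [([405.0, 421.0], 0.56)]
top [ 0.327 -0.006  1.498] [[-0.03, -1.0, -0.0], [-0.99, 0.03, -0.13], [0.13, 0.0, -0.99]] [557.17205621   0.         323.43068435]
top bar_mid [([199.0, 229.0], 0.61)]
top bar_end_a [([196.0, 228.0], 0.58)]
top jar_mid [([410.0, 194.0], 0.85), ([468.0, 162.0], 0.75), ([363.0, 212.0], 0.74), ([455.0, 211.0], 0.7), ([410.0, 282.0], 0.68)]
top place_mid [([306.0, 216.0], 0.83)]
top rack_seat [([321.0, 208.0], 0.6), ([512.0, 224.0], 0.26)]
top post_left [([319.0, 205.0], 0.97)]
top post_right [([320.0, 206.0], 0.79)]
top clip_left []
top rackjar1 [([281.0, 214.0], 0.97), ([332.0, 218.0], 0.74)]
top ticket1 [([410.0, 282.0], 0.52)]
top tin [([236.0, 283.0], 0.96)]
top scoop []
top tub [([514.0, 227.0], 0.59)]
{'t': 1.4, 'q': [1.218, 0.13, 1.488, 0.0, 1.523, -0.085], 'dq': [0.0, -0.003, 0.001, 0.001, 0.0, 0.0], 'joint_torque': [-0.001, -55.976, -49.204, 0.077, 0.023, -0.0], 'tool_pos': [0.159, 0.579, 0.23], 'orientation': [0.419, 3.113, 0.0], 'force': [-0.834, -0.16, -0.961], 'wrist_torque': [-0.042, 0.019, -0.023], 'gripper_force': 0.0, 'opening': 0.093}
```

View pics/side0.png

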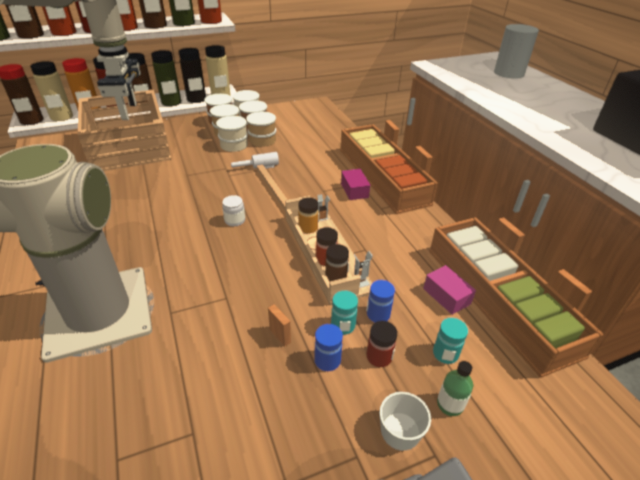

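View pics/top0.png

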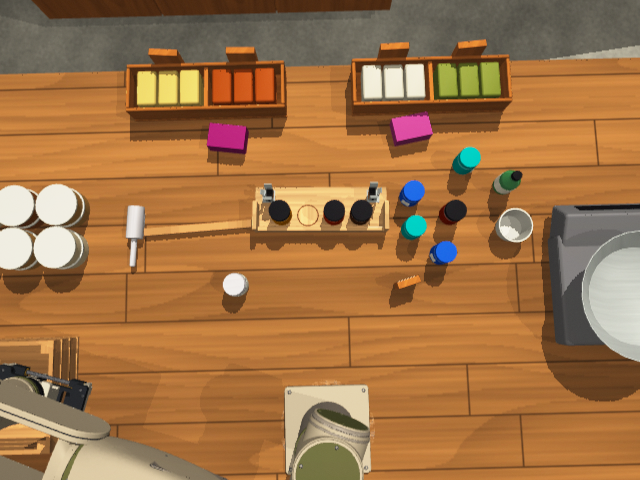

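Side view: the only black-lidded loose jar is at (382,344), with a dark red body. Look-alikes are blue at (381,300) and (328,347), turquoise at (345,311) and (450,340), and the green bottle at (455,388). In the top view the jar is at (454,211), the empty place at (308,215), the bar runs (145,230)–(252,226), and the clips are at (268,192) and (374,190). I choose the black-lidded jar and will check it in one close crop.

Run:
```python
from h import *
S=cv2.imread("pics/side0.png");T=cv2.imread("pics/top0.png")
a=cv2.resize(S[190:390,240:480],(720,600),interpolation=2)
cv2.imwrite("pics/c1.png",a)
b=cv2.resize(T[170:270,120:280],(800,500),interpolation=2)
cv2.imwrite("pics/c2.png",b)
D=np.load("top0.npy");P=dep("top",D)
def show(u0,u1,v0,v1,zmin,name):
    p=P[v0:v1,u0:u1].reshape(-1,3);d=D[v0:v1,u0:u1].ravel();p=p[(d>0)&(p[:,2]>zmin)]
    print(name,len(p),np.median(p,0).round(4),p.min(0).round(3),p.max(0).round(3));return p
p=show(441,470,196,228,.075,"jar lid")
for n,u in(("j1",280),("j2",334),("j3",361)): show(u-11,u+11,203,222,.085,n)
p=show(140,256,219,240,.012,"bar")
p=P[219:240,146:251].reshape(-1,3);p=p[(p[:,2]>.014)&(p[:,2]<.03)]
l=cv2.fitLine(p[:,:2].astype(np.float32),cv2.DIST_HUBER,0,.01,.01).ravel();print("bar line",l,p[:,1].min(),p[:,1].max(),np.median(p[:,2]))
p=P[222:229,300:316];print("place",np.median(p.reshape(-1,3),0))
# rack base
print("place uv",pt("top",(308,215.5),.012))
DS=np.load("side0.npy");PS=dep("side",DS)
for n,(u,v) in dict(jar=(382,330),place=(316,241),bar=(270,185)).items(): print("side",n,PS[v,u].round(3))
# above-rack top cloud
for v in range(184,242,3): print(v,[int(1000*P[v,u,2]) for u in range(248,394,5)])
```

```text
jar lid 378 [ 0.5462 -0.3424  0.0894] [ 0.52  -0.37   0.076] [ 0.574 -0.316  0.099]
j1 341 [0.5545 0.1073 0.1015] [0.53  0.082 0.087] [0.576 0.133 0.108]
j2 339 [ 0.5507 -0.0319  0.1017] [ 0.527 -0.058  0.085] [ 0.573 -0.007  0.11 ]
j3 340 [ 0.549  -0.101   0.1016] [ 0.525 -0.127  0.085] [ 0.571 -0.075  0.11 ]
bar 982 [0.5284 0.3364 0.022 ] [0.503 0.172 0.012] [0.555 0.489 0.077]
bar line [ 0.05563944 -0.99845093  0.5286781   0.33056125] 0.19114668711880123 0.47066766659660036 0.021649472912643998
place [0.52887371 0.03707766 0.01686344]
place uv [0.55539424 0.03658663 0.012     ]
side jar [ 0.548 -0.342  0.085]
side place [ 0.53  -0.029  0.077]
side bar [0.52  0.341 0.02 ]
184 [3, 7, 0, 2, 86, 0, 6, 4, 7, 9, -4, -1, 7, 5, -1, 2, -4, 3, 1, 4, 6, -5, 4, 2, 9, 93, -4, -1, 3, -2]
187 [2, -1, 1, 0, 77, 0, 6, 4, -3, 0, 0, 1, 0, 2, -2, -2, -2, 0, 4, 10, 4, 10, 9, 13, 11, 73, 13, 12, 1, 2]
190 [3, 0, 20, 73, 51, 33, 6, 10, 13, 16, 11, 20, 17, 17, 15, 15, 11, 14, 14, 16, 14, 11, 9, 18, 36, 64, 87, 9, 4, 0]
193 [1, -1, 12, 68, 52, 21, 8, 13, 13, 14, 9, 15, 13, 13, 15, 14, 12, 14, 11, 16, 10, 
[... 1271 characters left out ...]
 57, 62, 13, 13, 14, 34, 71, -1]
226 [20, 69, 25, 15, 17, 12, 14, 9, 12, 15, 12, 12, 17, 13, 10, 16, 13, 17, 11, 17, 19, 8, 13, 18, 12, 11, 15, 33, 70, 2]
229 [4, 74, 50, 51, 47, 43, 50, 41, 44, 46, 48, 50, 51, 48, 46, 48, 47, 46, 52, 46, 48, 49, 49, 48, 1497, 46, 45, 46, 73, 7]
232 [3, 1, 8, 12, 14, 11, 11, 7, 17, 7, 14, 13, 10, 17, 6, 14, 8, 11, 21, 14, 18, 11, 13, 14, 10, 10, 12, 12, 0, 5]
235 [0, 7, 3, 3, 0, -4, 5, 0, 1, 1, 6, -2, 1, 3, 7, 0, -4, 1, -2, 0, 0, 1, 3, 2, 1, 0, 3, 5, -1, 0]
238 [0, 4, 0, 5, -3, -2, -5, 0, 2, 0, -2, 1, 0, 4, -3, 3, 8, 4, 4, 2, -2, 0, 3, 0, 3, -1, 0, 0, -2, 3]
241 [3, 0, 4, 4, -2, 2, -1, 4, 3, 1, 6, 0, 3, 1, 8, 0, 0, 2, -3, -5, -1, 0, 2, -4, 0, 4, 4, 3, 2, -4]
```

View pics/c1.png

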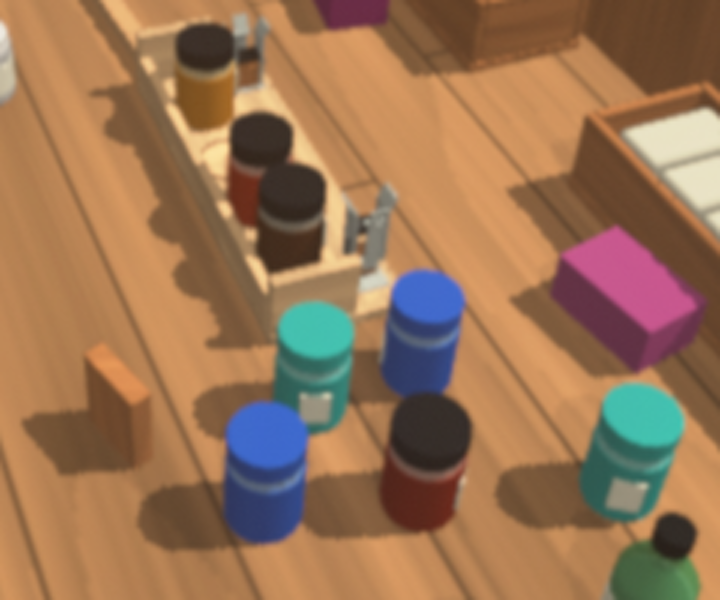

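View pics/c2.png

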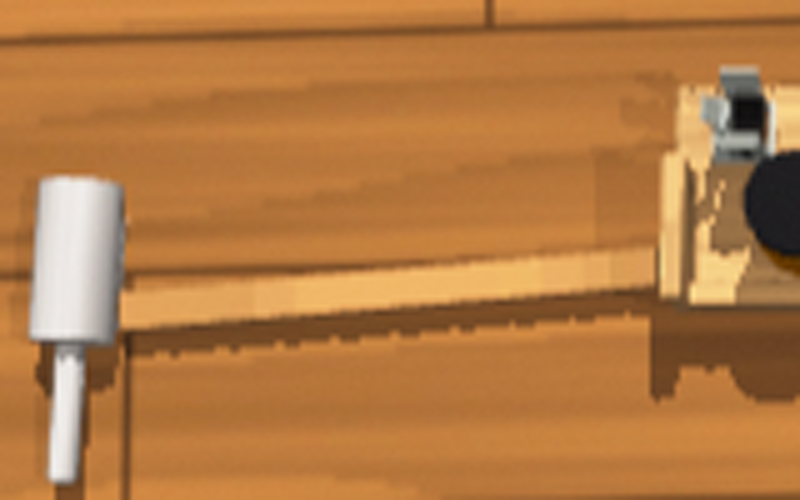

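The crop confirms the loose jar as black-lidded and dark red, with a white label. The bar lies behind and left of the rack, running from the scoop to the rack's left end. Next I refine the rack's pose and the bar's ends.

```bash
cat > rack.py <<'E'
from h import *
I=cv2.imread("pics/top0.png").astype(int);D=np.load("top0.npy");P=dep("top",D)
def lid(u,v,z,r=14):
    s=I[v-r:v+r,u-r:u+r];m=(s.max(-1)<60).astype(np.uint8)
    n,_,st,c=cv2.connectedComponentsWithStats(m);k=1+np.argmax(st[1:,4]);return pt("top",c[k]+[u-r,v-r],z),st[k,4]
for u,v,z in((280,212,.1),(334,212,.1),(361,212,.1),(454,211,.088)): print("lid",u,lid(u,v,z))
hsv=cv2.cvtColor(I.astype(np.uint8),cv2.COLOR_BGR2HSV)
for n,u,v in(("teal",414,227),("blue",443,253),("blue",413,194),("teal",468,161)): print(n,pt("top",(u,v),.088).round(3))
# back board row, end boards, via height slices
def sl(u0,u1,v0,v1,a,b):
    p=P[v0:v1,u0:u1].reshape(-1,3);return p[(p[:,2]>a)&(p[:,2]<b)]
p=sl(260,380,224,236,.035,.06);print("back",cv2.fitLine(p[:,:2].astype(np.float32),2,0,.01,.01).ravel(),p[:,0].min(),p[:,0].max())
for a in(248,380): p=sl(a,a+12,200,231,.06,.085);print("endboard",cv2.fitLine(p[:,:2].astype(np.float32),2,0,.01,.01).ravel(),np.median(p,0),p.min(0),p.max(0))
for u0,u1 in((258,282),(364,386)):
    p=sl(u0,u1,181,201,.03,.12);print("clip",len(p),np.median(p,0),np.percentile(p,[2,98],axis=0).round(4).tolist())
# front edge of base
print("front edge")
for u in(290,320,350):print(u,[tuple(I[v,u]) for v in range(184,192)])
print("bar rows")
for v in(229,230,231,232,233):print(v,[int(I[v,u,0]) for u in range(136,156)])
for u in(150,200,245):print(u,[int(I[v,u,0]) for v in range(218,242)])
print([pt("top",(u,231),.01)[1].round(4) for u in(143,144,145,146,147)])
E
python3 rack.py
```

```text
lid 280 (array([0.55664511, 0.10774742, 0.1       ]), np.int32(346))
lid 334 (array([ 0.55285552, -0.03153784,  0.1       ]), np.int32(342))
lid 361 (array([ 0.54711068, -0.0994722 ,  0.1       ]), np.int32(414))
lid 454 (array([ 0.54685489, -0.34150775,  0.088     ]), np.int32(363))
teal [ 0.507 -0.235  0.088]
blue [ 0.438 -0.305  0.088]
blue [ 0.592 -0.237  0.088]
teal [ 0.675 -0.383  0.088]
back [0.0250444  0.99968636 0.5144949  0.00857936] 0.5051596327363791 0.5304298643687726
endboard [ 0.9998286  -0.01851533  0.5513212   0.17469645] [0.55126454 0.17475374 0.07124184] [0.51335733 0.16729198 0.06198017] [0.58852071 0.18120142 0.07839223]
endboard [ 9.9999970e-01 -7.3804107e-04  5.4173970e-01 -1.6801505e-01] [ 0.54179604 -0.16793644  0.070758  ] [ 0.5051367  -0.17454079  0.06133069] [ 0.57917594 -0.16170596  0.07947584]
clip 165 [0.61205681 0.13936079 0.07078077] [[0.5845, 0.1105, 0.039], [0.6295, 0.1572, 0.0961]]
clip 181 [ 0.60419449 -0.13658697  0.07963014] [[0.5825, -0.1533, 0.0396], [0.6218, -0.125, 0.1033]]
front edge
290 [(np.int64(62), np.int64(123), np.int64(191)), (np.in
[... 1252 characters left out ...]
 93, 92, 91, 91]
231 [212, 200, 188, 174, 159, 139, 109, 63, 93, 94, 94, 91, 93, 92, 93, 92, 91, 90, 92, 92]
232 [211, 199, 187, 173, 158, 139, 106, 69, 95, 96, 95, 91, 91, 91, 92, 91, 91, 90, 91, 91]
233 [211, 198, 184, 171, 154, 137, 108, 73, 94, 96, 94, 90, 91, 90, 91, 92, 92, 92, 92, 90]
150 [57, 60, 61, 62, 60, 48, 39, 51, 62, 67, 82, 90, 92, 93, 92, 91, 84, 60, 37, 35, 39, 38, 38, 52]
200 [61, 62, 63, 60, 50, 64, 96, 104, 104, 103, 103, 104, 90, 55, 39, 37, 39, 36, 39, 53, 62, 59, 59, 58]
245 [55, 62, 77, 85, 85, 86, 86, 86, 85, 65, 35, 38, 40, 40, 51, 63, 68, 68, 63, 62, 62, 60, 59, 61]
[np.float64(0.4821), np.float64(0.4794), np.float64(0.4767), np.float64(0.474), np.float64(0.4713)]
```

```bash
cat >> h.py <<'E'
def go(*wps):
    "print tool-frame delta for world pose targets (x,y,z,psi), psi = angle of tool y in world, pointing down"
    s=robot.read_state();p=np.array(s["tool_pos"]);R=Ro.from_rotvec(s["orientation"])
    print("t",round(s["t"],2),"at",p.round(4),"psi",round(np.arctan2(*R.as_matrix()[[1,0],[1,1]]),4),"F",np.round(s["force"],1),"open",round(s["opening"],4),"grip",round(s["gripper_force"],1))
    for w in wps:
        c,q=np.cos(w[3]),np.sin(w[3]);M=Ro.from_matrix(np.array([[-q,c,0],[c,q,0],[0,0,-1.]]))
        print(w,R.inv().apply(np.array(w[:3])-p).round(4),(R.inv()*M).as_rotvec().round(4))
E
python3 -c "
from h import *
go((.45,.35,.25,.65),(.546,-.2,.22,0),(.5465,-.342,.16,0),(.5465,-.342,.053,0))"
```

```text
t 1.4 at [0.1588 0.5786 0.2296] psi 1.303 F [-0.8 -0.2 -1. ] open 0.0927 grip 0.0
(0.45, 0.35, 0.25, 0.65) [-0.3414 -0.1434 -0.0204] [ 0.    -0.     0.653]
(0.546, -0.2, 0.22, 0) [-0.5795 -0.6484  0.0096] [ 0.    -0.     1.303]
(0.5465, -0.342, 0.16, 0) [-0.6175 -0.7852  0.0696] [ 0.    -0.     1.303]
(0.5465, -0.342, 0.053, 0) [-0.6175 -0.7852  0.1766] [ 0.    -0.     1.303]
```

Request:
move_arm:
  deltas: [-0.341,-0.143,-0.02,0,0,0.653,0.85,-0.341,-0.143,-0.02,0,0,0.653,0.85,-0.341,-0.143,-0.02,0,0,0.653,0.85,-0.341,-0.143,-0.02,0,0,0.653,0.85,-0.341,-0.143,-0.02,0,0,0.653,0.85,-0.58,-0.648,0,0,0,1.303,0.85,-0.58,-0.648,0,0,0,1.303,0.85,-0.58,-0.648,0,0,0,1.303,0.85,-0.58,-0.648,0,0,0,1.303,0.85,-0.58,-0.648,0,0,0,1.303,0.85,-0.58,-0.648,0,0,0,1.303,0.85,-0.58,-0.648,0,0,0,1.303,0.85]

```text
t: 2.9
tool_pos: [0.5078, -0.0409, 0.2346]
orientation: [2.221, 2.221, 0.001]
force: [1.4, 0.6, -0.2]
opening: 0.0791
gripper_force: 0.0
```

```bash
python3 -c "
from h import *
go((.546,-.2,.22,0),(.5465,-.342,.2,0),(.5465,-.342,.12,0),(.5465,-.342,.053,0))"
```

```text
t 2.9 at [ 0.5078 -0.0409  0.2346] psi -0.0001 F [ 1.4  0.6 -0.2] open 0.0791 grip 0.0
(0.546, -0.2, 0.22, 0) [-0.1591  0.0382  0.0146] [ 0.001   0.     -0.0001]
(0.5465, -0.342, 0.2, 0) [-0.3011  0.0387  0.0346] [ 0.001   0.     -0.0001]
(0.5465, -0.342, 0.12, 0) [-0.3011  0.0386  0.1146] [ 0.001   0.     -0.0001]
(0.5465, -0.342, 0.053, 0) [-0.3011  0.0385  0.1816] [ 0.001   0.     -0.0001]
```

Request:
move_arm:
  deltas: [-0.301,0.038,0.045,0,0,0,0.85,-0.301,0.038,0.045,0,0,0,0.85,-0.301,0.038,0.045,0,0,0,0.85,-0.301,0.038,0.045,0,0,0,0.85,-0.301,0.038,0.045,0,0,0,0.85,-0.301,0.038,0.045,0,0,0,0.85,-0.301,0.038,0.045,0,0,0,0.85,-0.301,0.038,0.045,0,0,0,0.85]

```text
t: 3.9
tool_pos: [0.546, -0.3387, 0.19]
orientation: [2.219, 2.223, 0.001]
force: [-0.5, -0.3, -0.0]
opening: 0.0796
gripper_force: 0.0
```

```bash
python3 -c "
from h import *
go((.5465,-.342,.12,0),(.5465,-.342,.053,0))
I,D=robot.read_camera('side');cv2.imwrite('pics/side1.png',cv2.resize(I[230:400,280:500,::-1],(660,510),interpolation=2))"
```

```text
t 3.9 at [ 0.546  -0.3387  0.19  ] psi 0.0014 F [-0.5 -0.3 -0. ] open 0.0796 grip 0.0
(0.5465, -0.342, 0.12, 0) [-0.0033  0.0005  0.07  ] [0.0008 0.0002 0.0014]
(0.5465, -0.342, 0.053, 0) [-0.0033  0.0004  0.137 ] [0.0008 0.0002 0.0014]
```

View pics/side1.png

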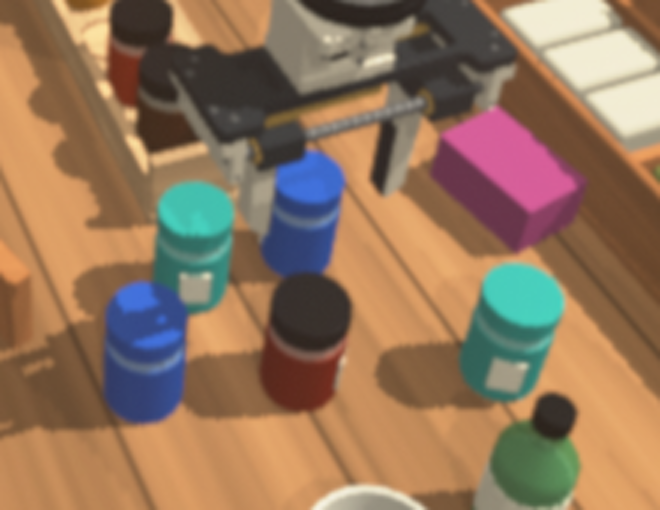

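The gripper hangs above the black-lidded jar at crop pixel (305,340), fingers front and behind, with clear room around.

Request:
move_arm:
  deltas: [-0.003,0.001,0.05,0,0,0,0.85,-0.003,0.001,0.09,0,0,0,0.85,-0.003,0.001,0.12,0,0,0,0.85,-0.003,0.001,0.137,0,0,0,0.85,-0.003,0.001,0.137,0,0,0,0.85,-0.003,0.001,0.137,0,0,0,0.5,-0.003,0.001,0.137,0,0,0,0.5,-0.003,0.001,0.137,0,0,0,0.5,-0.003,0.001,0.137,0,0,0,0.5,-0.003,0.001,0.137,0,0,0,0.5]
  squeeze: 15

```text
t: 5.2
tool_pos: [0.5476, -0.3435, 0.0538]
orientation: [2.22, 2.22, 0.001]
force: [1.6, 1.1, 5.9]
opening: 0.0558
gripper_force: 15.0
```

Request:
move_arm:
  deltas: [0,0,-0.04,0,0,0,0.5,0,0,-0.08,0,0,0,0.5,0,0,-0.13,0,0,0,0.5,0.05,0,-0.13,0,0,0.026,0.5,0.1,0,-0.13,0,0,0.026,0.5,0.15,0,-0.13,0,0,0.026,0.5,0.2,0,-0.13,0,0,0.026,0.5,0.25,0,-0.13,0,0,0.026,0.5,0.3,0,-0.13,0,0,0.026,0.5,0.34,0.003,-0.13,0,0,0.026,0.5,0.37,0.004,-0.13,0,0,0.026,0.5,0.38,0.004,-0.13,0,0,0.026,0.5]

```text
t: 6.7
tool_pos: [0.55, 0.0387, 0.1818]
orientation: [-2.247, -2.194, 0.001]
force: [0.0, -0.7, -1.3]
opening: 0.0557
gripper_force: 15.0
```

Request:
move_arm:
  deltas: [0,0,0.02,0,0,0,0.5,0,0,0.02,0,0,0,0.5]

```text
t: 6.95
tool_pos: [0.5486, 0.0361, 0.1591]
orientation: [-2.249, -2.189, 0.006]
force: [-0.6, 0.2, -1.1]
opening: 0.0558
gripper_force: 15.0
```

Run:
```python
from h import *
go()
o=[]
for c,(u0,u1,v0,v1) in dict(side=(220,420,150,300),top=(240,400,150,270)).items():
    I,D=robot.read_camera(c);cv2.imwrite(f"pics/{c}2f.png",I[...,::-1]);np.save(c+"2.npy",D)
    o.append(cv2.resize(I[v0:v1,u0:u1,::-1],(400,300),interpolation=2))
    for n in("jar_mid","place_mid"): print(c,n,[(np.round(r["uv"],1).tolist(),round(r["confidence"],2)) for r in robot.recognise(c,n)][:7])
    print(proj(c,[robot.read_state()["tool_pos"],[.552,.038,.012],[.551,.0037,0]]).round(1).tolist())
cv2.imwrite("pics/m2.png",np.hstack(o))
```

```text
t 6.95 at [0.5486 0.0361 0.1591] psi -0.0269 F [-0.6  0.2 -1.1] open 0.0558 grip 15.0
side jar_mid [([380.8, 302.1], 0.79), ([316.1, 201.8], 0.72), ([347.7, 307.8], 0.66), ([271.2, 187.8], 0.61), ([328.0, 347.3], 0.58), ([447.3, 339.7], 0.56)]
side place_mid [([311.0, 240.3], 0.55), ([234.7, 210.9], 0.47)]
[[314.6, 197.6], [314.2, 242.6], [318.5, 253.8]]
top jar_mid [([444.5, 253.0], 0.93), ([412.0, 229.1], 0.71), ([412.7, 191.9], 0.69), ([468.6, 162.0], 0.67)]
top place_mid []
[[306.1, 208.0], [307.5, 216.8], [320.3, 217.4]]
```

View pics/m2.png

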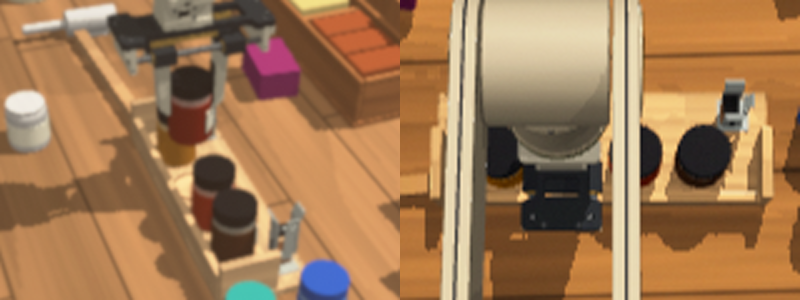

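Side view: the jar hangs upright in the fingers at crop (190,105), over the empty place, with the neighbouring jars at (213,205) and (235,225). I compare lids in the side view for offsets.

Run:
```python
from h import *
def lid(f,u,v,z,r=11):
    I=cv2.imread(f).astype(int);s=I[v-r:v+r,u-r:u+r];m=(s.max(-1)<62).astype(np.uint8)
    n,_,st,c=cv2.connectedComponentsWithStats(m);k=1+np.argmax(st[1:,4]);return pt("side",c[k]+[u-r,v-r],z).round(4),st[k].tolist()
for a in((308,206,.1),(327,236,.1),(337,254,.1),(382,331,.088)):print(a,lid("pics/side0.png",*a))
print("held",lid("pics/side2f.png",315,191,.193),lid("pics/side2f.png",327,236,.1))
# vertical check: depth cloud on held jar body
P=dep("side",np.load("side2.npy"))
p=P[180:215,304:328].reshape(-1,3);p=p[(p[:,2]>.1)&(p[:,2]<.21)&(abs(p[:,0]-.55)<.05)];print(len(p),p.min(0),p.max(0),np.percentile(p[:,2],[1,99]))
```

```text
(308, 206, 0.1) (array([0.5533, 0.0894, 0.1   ]), [3, 5, 17, 13, 179])
(327, 236, 0.1) (array([ 0.5499, -0.05  ,  0.1   ]), [2, 4, 20, 18, 262])
(337, 254, 0.1) (array([ 0.5471, -0.1126,  0.1   ]), [0, 0, 21, 21, 320])
(382, 331, 0.088) (array([ 0.5443, -0.3481,  0.088 ]), [0, 1, 22, 21, 405])
held (array([0.5447, 0.0183, 0.193 ]), [2, 4, 20, 16, 272]) (array([ 0.5497, -0.0498,  0.1   ]), [2, 4, 20, 18, 266])
755 [0.51800741 0.00400985 0.11601417] [0.58091688 0.06182745 0.20984687] [0.12457406 0.20528585]
```

Request:
move_arm:
  deltas: [0.001,0.004,0.03,0,0,0,0.5,0.001,0.004,0.06,0,0,0,0.5,0.001,0.004,0.075,0,0,0,0.5,0.001,0.004,0.085,0,0,0,0.5,0.001,0.004,0.085,0,0,0,0.5,0.001,0.004,0.085,0,0,0,0.5]

```text
t: 8.0
tool_pos: [0.5555, 0.038, 0.0785]
orientation: [2.249, 2.191, 0.002]
force: [-0.6, -0.3, -1.3]
opening: 0.0556
gripper_force: 15.0
```

Run:
```python
from h import *
go((.553,.0375,.067,-.026))
I,D=robot.read_camera("side");cv2.imwrite("pics/side3.png",cv2.resize(I[180:300,250:410,::-1],(800,600),interpolation=2))
```

```text
t 8.0 at [0.5555 0.038  0.0785] psi -0.026 F [-0.6 -0.3 -1.3] open 0.0556 grip 15.0
(0.553, 0.0375, 0.067, -0.026) [-0.0005 -0.0025  0.0115] [ 0.0019  0.0001 -0.    ]
```

View pics/side3.png

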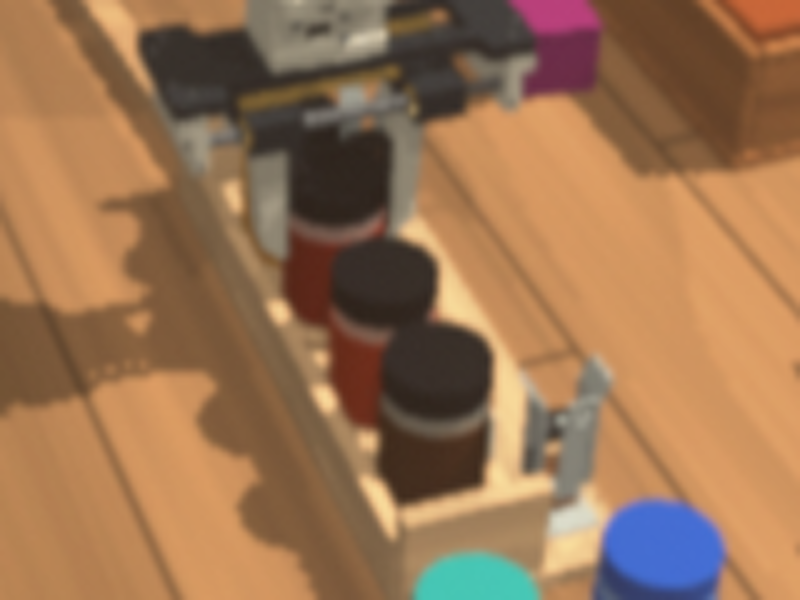

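The jar hangs in line with its neighbours, crop (335,230) against (385,330) and (437,410). I lower it slowly.

Request:
move_arm:
  deltas: [0,-0.002,0.005,0,0,0,0.5,0,-0.002,0.009,0,0,0,0.5,0,-0.002,0.011,0,0,0,0.5,0,-0.002,0.0125,0,0,0,0.5,0,-0.002,0.0125,0,0,0,0.5]

```text
t: 8.68
tool_pos: [0.5523, 0.0382, 0.0658]
orientation: [-2.25, -2.192, 0.001]
force: [-6.5, 0.1, 10.5]
opening: 0.0559
gripper_force: 15.0
```

Request:
move_arm:
  deltas: [0,0,-0.0005,0,0,0,0.66,0,0,-0.0005,0,0,0,0.72,0,0,-0.0005,0,0,0,0.78,0,0,-0.0005,0,0,0,0.78]

```text
t: 9.18
tool_pos: [0.5525, 0.0381, 0.0651]
orientation: [-2.25, -2.192, 0.0]
force: [0.9, 0.8, 0.5]
opening: 0.0726
gripper_force: 0.0
```

Request:
move_arm:
  deltas: [0,0,-0.02,0,0,0,0.78,0,0,-0.05,0,0,0,0.78,0,0,-0.1,0,0,0,0.78,0,0,-0.13,0,0,0,0.7,0.06,-0.005,-0.13,0,0,0,0.5,0.12,-0.01,-0.13,0,0,-0.05,0.5,0.17,-0.015,-0.13,0,0,-0.08,0.5,0.22,-0.02,-0.13,0,0,-0.08,0.5,0.26,-0.02,-0.13,0,0,-0.08,0.5,0.29,-0.03,-0.13,0,0,-0.08,0.5,0.29,-0.03,-0.13,0,0,-0.08,0.5]

```text
t: 10.55
tool_pos: [0.5295, 0.331, 0.1967]
orientation: [2.157, 2.284, 0.002]
force: [-0.5, -0.3, -0.2]
opening: 0.0464
gripper_force: 0.0
```

Run:
```python
from h import *
go((.5287,.330,.12,.0557),(.5287,.330,.019,.0557))
o=[]
for c,(u0,u1,v0,v1) in dict(side=(240,360,130,280),top=(130,400,170,270)).items():
    I,D=robot.read_camera(c);cv2.imwrite(f"pics/{c}4f.png",I[...,::-1]);np.save(c+"4.npy",D)
    o.append(cv2.resize(I[v0:v1,u0:u1,::-1],(400,500) if c=="side" else (400,150),interpolation=2))
o[1]=np.vstack([o[1],cv2.resize(cv2.imread("pics/top4f.png")[195:245,125:275],(400,350))])
cv2.imwrite("pics/m4.png",np.hstack(o))
```

```text
t 10.55 at [0.5295 0.331  0.1967] psi 0.057 F [-0.5 -0.3 -0.2] open 0.0464 grip 0.0
(0.5287, 0.33, 0.12, 0.0557) [-0.001  -0.0009  0.0767] [ 0.001  -0.0009  0.0013]
(0.5287, 0.33, 0.019, 0.0557) [-0.0011 -0.001   0.1777] [ 0.001  -0.0009  0.0013]
```

View pics/m4.png

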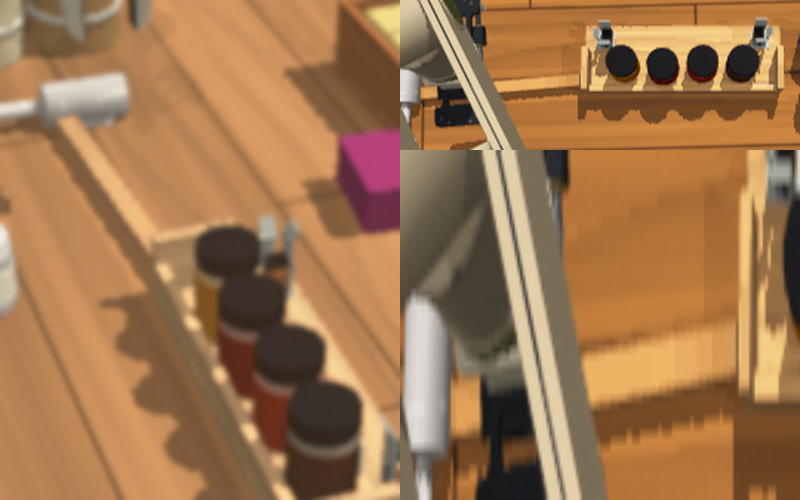

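The jar stands in the rack with the others, top view (662,65) in the row, and the bar is untouched. I check the jar's place in numbers.

Run:
```python
from h import *
I=cv2.imread("pics/top4f.png").astype(int)
def lid(u,v,z,r=13):
    s=I[v-r:v+r,u-r:u+r];m=(s.max(-1)<60).astype(np.uint8)
    n,_,st,c=cv2.connectedComponentsWithStats(m);k=1+np.argmax(st[1:,4]);return pt("top",c[k]+[u-r,v-r],z).round(4),st[k].tolist()
for u in(280,307,334,361):print(lid(u,213,.1))
P=dep("top",np.load("top4.npy"))
for u in(280,307,334,361):
    p=P[200:226,u-12:u+12].reshape(-1,3);p=p[p[:,2]>.09];print(np.median(p,0).round(4),((p.min(0)+p.max(0))/2).round(4))
# scoop: right flank profile by height (both views)
for n,PP in(("top",dep("top",np.load("top0.npy"))),("side",dep("side",np.load("side4.npy")))):
    p=PP.reshape(-1,3);p=p[(abs(p[:,0]-.52)<.02)&(p[:,1]>.45)&(p[:,1]<.56)&(p[:,2]>.008)&(p[:,2]<.06)]
    for y in np.arange(.46,.53,.006):
        q=p[(p[:,1]>=y)&(p[:,1]<y+.006)]
        if len(q):print(n,round(y,3),len(q),np.median(q,0).round(4))
```

```text
(array([0.5567, 0.1076, 0.1   ]), [2, 1, 21, 21, 348])
(array([0.5475, 0.0369, 0.1   ]), [3, 2, 21, 24, 383])
(array([ 0.5527, -0.0315,  0.1   ]), [3, 0, 20, 22, 345])
(array([ 0.5471, -0.0995,  0.1   ]), [2, 0, 22, 25, 414])
[0.556  0.1073 0.1015] [0.5569 0.1074 0.1001]
[0.55   0.0368 0.102 ] [0.4521 0.0294 0.7944]
[ 0.552  -0.0321  0.1018] [ 0.4537 -0.0317  0.7948]
[ 0.5509 -0.1014  0.1019] [ 0.4525 -0.0674  0.7945]
top 0.46 17 [0.5209 0.4628 0.0216]
top 0.466 20 [0.5195 0.4693 0.0215]
top 0.472 16 [0.5224 0.4749 0.0227]
top 0.478 59 [0.5237 0.4808 0.0326]
top 0.484 41 [0.5191 0.4869 0.0399]
top 0.49 41 [0.5189 0.4932 0.0429]
top 0.496 38 [0.5175 0.4993 0.0451]
top 0.502 28 [0.5221 0.5049 0.0449]
top 0.508 26 [0.5156 0.5108 0.0419]
top 0.514 19 [0.5228 0.5163 0.0376]
top 0.52 5 [0.5323 0.5206 0.0298]
top 0.526 1 [0.5351 0.5311 0.0092]
side 0.46 9 [0.5195 0.4636 0.0198]
side 0.466 5 [0.5212 0.4715 0.019 ]
side 0.472 11 [0.5191 0.4754 0.0232]
side 0.478 43 [0.5238 0.4804 0.0272]
side 0.484 35 [0.5183 0.4861 0.0345]
side 0.49 24 [0.5145 0.4927 0.0394]
side 0.496 12 [0.5195 0.4991 0.0429]
side 0.502 10 [0.508  0.5051 0.0406]
side 0.508 1 [0.5086 0.5132 0.0234]
side 0.514 1 [0.5072 0.5186 0.0325]
```

Request:
move_arm:
  deltas: [-0.001,-0.001,0.06,0,0,0,0.5,-0.001,-0.001,0.12,0,0,0,0.5,-0.001,-0.001,0.16,0,0,0,0.5,-0.001,-0.001,0.178,0,0,0,0.5,-0.001,-0.001,0.1825,0,0,0,0.5,-0.001,-0.001,0.1825,0,0,0,0.5,-0.001,-0.001,0.1825,0,0,0,0.15,-0.001,-0.001,0.1825,0,0,0,0.15,-0.001,-0.001,0.1825,0,0,0,0.15,-0.001,-0.001,0.1825,0,0,0,0.15]
  squeeze: 30

```text
t: 11.9
tool_pos: [0.5296, 0.328, 0.0134]
orientation: [2.16, 2.28, 0.002]
force: [-0.2, -0.8, 3.9]
opening: 0.0196
gripper_force: 30.0
```

Run:
```python
from h import *
go((.4937,.3306,.016,.0557),(.4937,.3306,.2,.0557))
```

```text
t 11.9 at [0.5296 0.328  0.0134] psi 0.0542 F [-0.2 -0.8  3.9] open 0.0196 grip 30.0
(0.4937, 0.3306, 0.016, 0.0557) [ 0.0046 -0.0357 -0.0026] [ 0.001  -0.0004 -0.0015]
(0.4937, 0.3306, 0.2, 0.0557) [ 0.0046 -0.0355 -0.1866] [ 0.001  -0.0004 -0.0015]
```

Request:
move_arm:
  deltas: [0,0,-0.002,0,0,0,0.15,0.0008,-0.01,-0.002,0,0,0,0.15,0.0016,-0.02,-0.002,0,0,0,0.15,0.0025,-0.035,-0.002,0,0,0,0.15,0.0025,-0.035,-0.015,0,0,0,0.15,0.0025,-0.035,-0.04,0,0,0,0.15,0.0025,-0.035,-0.09,0,0,0,0.15,0.0025,-0.035,-0.14,0,0,0,0.15,0.0025,-0.035,-0.187,0,0,0,0.15,0.0025,-0.035,-0.187,0,0,0,0.15]

```text
t: 13.15
tool_pos: [0.497, 0.3299, 0.2068]
orientation: [2.158, 2.278, 0.016]
force: [-0.5, -0.0, -0.9]
opening: 0.0199
gripper_force: 30.0
```

Run:
```python
from h import *
go((.6035,.0024,.2,-.025),(.56,.2,.2,-.025))
for c in("side","top"):
    I,D=robot.read_camera(c);cv2.imwrite(f"pics/{c}5f.png",I[...,::-1]);np.save(c+"5.npy",D)
P=dep("top",D)
m=(P[...,2]>.15)&(P[...,2]<.22)&(abs(P[...,0]-.4937)<.05)&(abs(P[...,1]-.33)<.17)&(D>0)
p=P[m];print("bar top",len(p),p[:,1].min(),p[:,1].max(),np.median(p,0))
for c in("side","top"):print(c,[(np.round(r["uv"],1).tolist(),round(r["confidence"],2)) for n in("bar_mid","bar_end_a","scoop") for r in robot.recognise(c,n)][:6])
```

```text
t 13.15 at [0.497  0.3299 0.2068] psi 0.0541 F [-0.5 -0.  -0.9] open 0.0199 grip 30.0
(0.6035, 0.0024, 0.2, -0.025) [-0.3328  0.0886  0.0062] [ 0.0097 -0.0051  0.0791]
(0.56, 0.2, 0.2, -0.025) [-0.1332  0.0558  0.0068] [ 0.0097 -0.0051  0.0791]
bar top 621 0.18411248855799764 0.4681285586060682 [0.49603641 0.25898847 0.21117173]
side [([268.7, 141.9], 0.68), ([267.3, 143.1], 0.85), ([259.7, 163.7], 0.8)]
top [([214.9, 229.8], 0.67), ([210.4, 226.9], 0.68), ([210.4, 231.9], 0.5), ([135.0, 255.7], 0.46)]
```

Request:
move_arm:
  deltas: [-0.05,0.015,0,0,0,0.01,0.15,-0.11,0.03,0,0,0,0.03,0.15,-0.17,0.045,0,0,0,0.05,0.15,-0.22,0.06,0,0,0,0.079,0.15,-0.27,0.075,0,0,0,0.079,0.15,-0.31,0.085,0,0,0,0.079,0.15,-0.333,0.0886,0.01,0,0,0.079,0.15,-0.333,0.0886,0.03,0,0,0.079,0.15,-0.333,0.0886,0.05,0,0,0.079,0.15,-0.333,0.0886,0.05,0,0,0.079,0.15,-0.333,0.0886,0.05,0,0,0.079,0.15]

```text
t: 14.92
tool_pos: [0.6004, 0.0015, 0.1498]
orientation: [-2.247, -2.195, 0.0]
force: [-0.4, -0.9, -0.7]
opening: 0.0199
gripper_force: 30.0
```

Run:
```python
from h import *
go((.6035,.0024,.15,-.025))
for c in("side","top"):
    I,D=robot.read_camera(c);cv2.imwrite(f"pics/{c}6f.png",I[...,::-1]);np.save(c+"6.npy",D)
    P=dep(c,D);m=(P[...,2]>.13)&(P[...,2]<.17)&(abs(P[...,0]-.6035)<.03)&(abs(P[...,1])<.17)&(D>0)
    p=P[m];print(c,"bar",len(p))
    for s in(1,-1):
        for lo in (.06,.1,.13):
            q=p[(s*p[:,1]>lo)&(s*p[:,1]<lo+.03)]
            if len(q):print(s,lo,len(q),np.median(q,0).round(4),(s*q[:,1]).max().round(4))
a=cv2.imread("pics/side6f.png")[150:300,260:420];b=cv2.imread("pics/top6f.png")[160:240,240:400]
cv2.imwrite("pics/m6.png",np.hstack([cv2.resize(a,(400,375),interpolation=2),cv2.copyMakeBorder(cv2.resize(b,(400,200),interpolation=2),0,175,0,0,0)]))
```

```text
t 14.93 at [0.6004 0.0015 0.1498] psi -0.0237 F [-0.4 -0.9 -0.7] open 0.0199 grip 30.0
(0.6035, 0.0024, 0.15, -0.025) [ 0.001   0.0031 -0.0002] [-0.0002 -0.0001  0.0013]
side bar 759
1 0.06 40 [0.5934 0.0729 0.1505] 0.0878
1 0.1 32 [0.5968 0.1138 0.1554] 0.1267
1 0.13 2 [0.5947 0.1341 0.1375] 0.1352
-1 0.06 101 [ 0.5938 -0.0742  0.1558] 0.0896
-1 0.1 109 [ 0.5928 -0.1152  0.1554] 0.1299
-1 0.13 88 [ 0.5958 -0.1399  0.1506] 0.1468
top bar 537
1 0.06 46 [0.599  0.0653 0.1582] 0.0733
1 0.1 74 [0.6011 0.1196 0.1583] 0.1292
1 0.13 83 [0.6017 0.1411 0.1582] 0.1542
-1 0.06 44 [ 0.5954 -0.0841  0.159 ] 0.0892
-1 0.1 108 [ 0.5943 -0.1146  0.1584] 0.1299
-1 0.13 44 [ 0.595  -0.1354  0.159 ] 0.1435
```

View pics/m6.png

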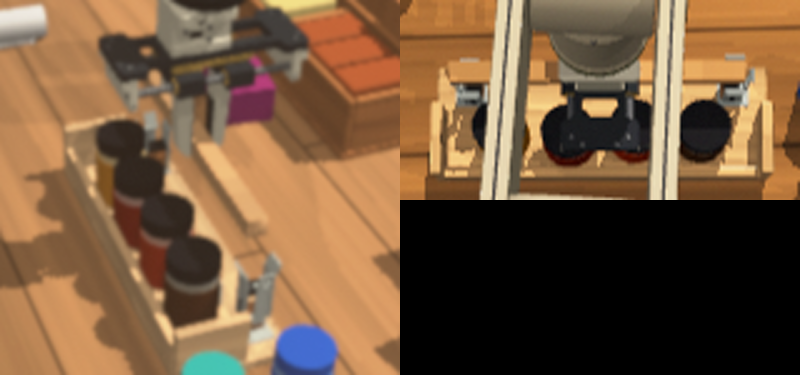

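The bar is level above the front of the rack, with its ends near both clips, top crop (450,70) and (745,70). It needs a shift of about 5 mm outwards and 2 mm to the right. I lower it to just above the clips.

Request:
move_arm:
  deltas: [-0.001,0.005,0.005,0,0,0.001,0.15,-0.001,0.005,0.015,0,0,0.001,0.15,-0.001,0.005,0.026,0,0,0.001,0.15,-0.001,0.005,0.026,0,0,0.001,0.15,-0.001,0.005,0.026,0,0,0.001,0.15]

```text
t: 15.65
tool_pos: [0.6054, -0.0006, 0.1236]
orientation: [-2.25, -2.192, 0.0]
force: [-0.0, -0.2, -0.4]
opening: 0.0198
gripper_force: 30.0
```

Run:
```python
from h import *
go((.6045,.0024,.12,-.025))
for c in("side","top"):
    I,D=robot.read_camera(c);cv2.imwrite(f"pics/{c}7f.png",I[...,::-1]);np.save(c+"7.npy",D)
    P=dep(c,D);m=(P[...,2]>.11)&(P[...,2]<.14)&(abs(P[...,0]-.605)<.03)&(abs(P[...,1])<.17)&(D>0)
    p=P[m]
    for s in(1,-1):
        for lo in (.07,.1,.13):
            q=p[(s*p[:,1]>lo)&(s*p[:,1]<lo+.03)]
            if len(q):print(c,s,lo,len(q),np.median(q,0).round(4),(s*q[:,1]).max().round(4))
T0=cv2.imread("pics/top0.png");T7=cv2.imread("pics/top7f.png");S7=cv2.imread("pics/side7f.png")
r=lambda a,w,h:cv2.resize(a,(w,h),interpolation=2)
row1=np.hstack([r(T0[178:208,252:292],400,300),r(T0[178:208,356:396],400,300)])
row2=np.hstack([r(T7[178:208,252:292],270,300),r(T7[178:208,356:396],270,300),r(S7[225:305,330:390],260,300)])
cv2.imwrite("pics/m7.png",np.vstack([row1,row2]))
```

```text
t 15.65 at [ 6.054e-01 -6.000e-04  1.236e-01] psi -0.026 F [-0.  -0.2 -0.4] open 0.0198 grip 30.0
(0.6045, 0.0024, 0.12, -0.025) [ 0.0029 -0.001   0.0036] [-0.0004 -0.     -0.001 ]
side 1 0.07 24 [0.5987 0.0805 0.1255] 0.0981
side 1 0.1 24 [0.6013 0.1101 0.1284] 0.1244
side -1 0.07 105 [ 0.5985 -0.0849  0.1291] 0.0998
side -1 0.1 102 [ 0.598  -0.1161  0.1294] 0.1297
side -1 0.13 96 [ 0.5996 -0.1408  0.1264] 0.1473
top 1 0.1 83 [0.6066 0.1189 0.1315] 0.1298
top 1 0.13 76 [0.6066 0.1404 0.1307] 0.1525
top -1 0.07 68 [ 0.5997 -0.0903  0.1321] 0.0984
top -1 0.1 110 [ 0.5999 -0.115   0.1316] 0.1299
top -1 0.13 49 [ 0.5999 -0.1361  0.1309] 0.1466
```

View pics/m7.png

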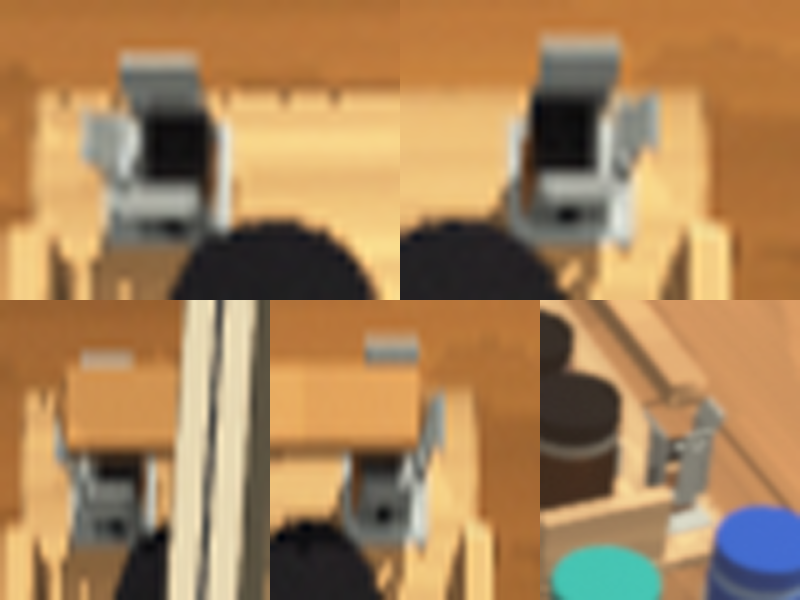

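The upper crops show the empty clips: left bracket flare at u 264–272, v 183.5–197, right at u 370–378, v 182–196. Below, the bar lies over both, its ends between the cheeks. I turn these into positions.

Run:
```python
from h import *
for n,u,v0,v1,z in(("L",268,183.5,197,.088),("R",374,181.8,196.2,.096)):
    a,b=pt("top",(u,v0),z),pt("top",(u,v1),z);print(n,a.round(4),b.round(4),((a+b)/2).round(4))
# bar edges at z top .1302 in top7: left crop scale 6.75x,10y from (252,178); right same (offset 270)
z=.130
for n,u,v0,v1 in(("L",252+68/6.75,178+6.2,178+15.2),("R",356+(418-270)/6.75,178+6.2,178+14.8)):
    a,b=pt("top",(u,v0),z),pt("top",(u,v1),z);print("bar",n,a.round(4),b.round(4),((a+b)/2).round(4))
# heights of clip tops from depth
P=dep("top",np.load("top0.npy"))
for n,us in(("L",range(264,272)),("R",range(370,378))):
    for v in range(180,202):print(n,v,np.median([P[v,u,2] for u in us]).round(3),end=" | ")
    print()
PS=dep("side",np.load("side0.npy"))
for n,y in(("L",.139),("R",-.135)):
    p=PS.reshape(-1,3);p=p[(abs(p[:,1]-y)<.025)&(abs(p[:,0]-.6045)<.03)&(p[:,2]>.05)];print(n,len(p),np.percentile(p[:,2],[50,90,97,100]).round(3))
```

```text
L [0.63   0.1357 0.088 ] [0.5946 0.1362 0.088 ] [0.6123 0.1359 0.088 ]
R [ 0.6253 -0.137   0.096 ] [ 0.5878 -0.1355  0.096 ] [ 0.6065 -0.1362  0.096 ]
bar L [0.6196 0.1463 0.13  ] [0.5967 0.1466 0.13  ] [0.6081 0.1465 0.13  ]
bar R [ 0.6116 -0.1433  0.13  ] [ 0.5898 -0.1425  0.13  ] [ 0.6007 -0.1429  0.13  ]
L 180 0.001 | L 181 -0.0 | L 182 0.001 | L 183 0.003 | L 184 0.085 | L 185 0.083 | L 186 0.079 | L 187 0.076 | L 188 0.07 | L 189 0.054 | L 190 0.053 | L 191 0.051 | L 192 0.052 | L 193 0.052 | L 194 0.054 | L 195 0.052 | L 196 0.05 | L 197 0.074 | L 198 0.08 | L 199 0.082 | L 200 0.041 | L 201 0.026 | 
R 180 0.002 | R 181 0.001 | R 182 0.001 | R 183 0.097 | R 184 0.097 | R 185 0.093 | R 186 0.093 | R 187 0.079 | R 188 0.07 | R 189 0.07 | R 190 0.07 | R 191 0.071 | R 192 0.068 | R 193 0.07 | R 194 0.072 | R 195 0.07 | R 196 0.093 | R 197 0.101 | R 198 0.099 | R 199 0.055 | R 200 0.04 | R 201 0.015 | 
L 127 [0.067 0.081 0.099 0.1  ]
R 244 [0.078 0.097 0.099 0.101]
```

Request:
move_arm:
  deltas: [-0.002,0.001,0,0,-0.067,0,0.15,-0.002,0.002,0,0,-0.067,0,0.15,-0.002,0.002,0.012,0,-0.067,0,0.15,-0.002,0.002,0.022,0,-0.067,0,0.15,-0.002,0.002,0.03,0,-0.067,0,0.15,-0.002,0.002,0.034,0,-0.067,0,0.15,-0.002,0.002,0.034,0,-0.067,0,0.15]

```text
t: 16.62
tool_pos: [0.6072, -0.0027, 0.0893]
orientation: [2.217, 2.159, -0.075]
force: [0.7, 0.7, 1.0]
opening: 0.0201
gripper_force: 30.0
```

Run:
```python
from h import *
go();s=robot.read_state();print(Ro.from_rotvec(s["orientation"]).as_matrix().round(3).tolist(),np.round(s["wrist_torque"],2))
for c in("side","top"):
    I,D=robot.read_camera(c);P=dep(c,D);m=(P[...,2]>.08)&(P[...,2]<.12)&(abs(P[...,0]-.607)<.013)&(abs(P[...,1])<.17)&(D>0)
    p=P[m]
    for lo in(-.15,-.13,-.1,.07,.1,.13):
        q=p[(p[:,1]>lo)&(p[:,1]<lo+.025)]
        if len(q)>5:print(c,lo,len(q),np.median(q,0).round(4),q[:,1].min().round(4),q[:,1].max().round(4))
```

```text
t 16.62 at [ 0.6072 -0.0027  0.0893] psi -0.0261 F [0.7 0.7 1. ] open 0.0201 grip 30.0
[[0.026, 1.0, -0.003], [0.997, -0.026, -0.067], [-0.067, -0.001, -0.998]] [-0.03  0.08 -0.  ]
side -0.15 121 [ 0.6022 -0.143   0.1004] -0.1499 -0.1252
side -0.13 79 [ 0.6003 -0.1172  0.1027] -0.1299 -0.1052
side -0.1 80 [ 0.6008 -0.0882  0.1007] -0.0998 -0.0756
side 0.07 15 [0.6014 0.0776 0.0889] 0.0723 0.0929
side 0.1 26 [0.6059 0.1139 0.0873] 0.1022 0.124
top -0.15 84 [ 0.6048 -0.1369  0.1045] -0.1494 -0.1251
top -0.13 79 [ 0.6054 -0.1178  0.1047] -0.1297 -0.105
top -0.1 76 [ 0.6031 -0.0875  0.1037] -0.1 -0.0767
top 0.07 64 [0.6069 0.0803 0.0925] 0.071 0.0897
top 0.13 34 [0.61   0.1436 0.0873] 0.1377 0.1546
```

Request:
move_arm:
  deltas: [0,0,0.002,0,0,0,0.15,0,0,0.003,0,0,0,0.15,0,0,0.004,0,0,0,0.15,0,0,0.005,0,0,0,0.15]

```text
t: 17.23
tool_pos: [0.6075, -0.0029, 0.0848]
orientation: [2.216, 2.159, -0.074]
force: [0.4, 1.1, 0.5]
opening: 0.02
gripper_force: 30.0
```

Request:
move_arm:
  deltas: [0,0,0.001,0,0,0,0.15,0,0,0.0015,0,0,0,0.15]

```text
t: 17.48
tool_pos: [0.6078, -0.003, 0.0837]
orientation: [2.216, 2.159, -0.073]
force: [-0.6, 0.7, 2.8]
opening: 0.0195
gripper_force: 30.0
```

Request:
move_arm:
  deltas: [0,0,0.0005,0,0,0,0.15,0.0001,0,0.001,0,0,0,0.15,0.0001,0,0.0015,0,0,0,0.15]
  squeeze: 45

```text
t: 17.85
tool_pos: [0.6081, -0.003, 0.0826]
orientation: [2.215, 2.158, -0.073]
force: [-0.3, 1.3, 6.5]
opening: 0.0191
gripper_force: 45.0
```

Request:
move_arm:
  deltas: [0,0,0.0005,0,0,0,0.15,0.0001,0,0.001,0,0,0,0.15]

```text
t: 18.1
tool_pos: [0.6082, -0.003, 0.0819]
orientation: [2.215, 2.158, -0.072]
force: [-1.5, 1.7, 7.5]
opening: 0.0196
gripper_force: 45.0
```

Request:
move_arm:
  deltas: [0.0003,0,0.0007,0,0,0,0.15,0.0006,0,0.0015,0,0,0,0.15]

```text
t: 18.35
tool_pos: [0.6084, -0.0027, 0.0804]
orientation: [2.215, 2.158, -0.072]
force: [-0.7, 0.4, 7.8]
opening: 0.0197
gripper_force: 45.0
```

Request:
move_arm:
  deltas: [0.0001,0,0.0007,0,0,0,0.15,0.0002,0,0.0015,0,0,0,0.15]

```text
t: 18.6
tool_pos: [0.6077, -0.0026, 0.0781]
orientation: [2.215, 2.159, -0.074]
force: [0.1, 1.3, 3.3]
opening: 0.0198
gripper_force: 45.0
```

Request:
move_arm:
  deltas: [0.0001,0,0.0007,0,0,0,0.15,0.0001,0,0.0015,0,0,0,0.15]

```text
t: 18.85
tool_pos: [0.6078, -0.0026, 0.0769]
orientation: [2.215, 2.159, -0.074]
force: [-1.9, -0.2, 9.7]
opening: 0.0195
gripper_force: 45.0
```

Request:
move_arm:
  deltas: [0.0001,0,0.0007,0,0,0,0.15,0.0001,0,0.0015,0,0,0,0.15]

```text
t: 19.1
tool_pos: [0.6081, -0.0027, 0.0761]
orientation: [2.215, 2.158, -0.073]
force: [-3.6, -0.6, 13.9]
opening: 0.0194
gripper_force: 45.0
```

```bash
cat > bar.py <<'E'
from h import *
go();s=robot.read_state();print(np.round(s["wrist_torque"],2),Ro.from_rotvec(s["orientation"]).as_matrix()[:,2].round(3))
for c in("side","top"):
    I,D=robot.read_camera(c);cv2.imwrite(f"pics/{c}_b.png",I[...,::-1]);P=dep(c,D)
    for y in np.arange(-.13,.14,.02):
        xc=.607+.025*y;m=(P[...,2]>.055)&(P[...,2]<.115)&(abs(P[...,0]-xc)<.007)&(abs(P[...,1]-y)<.01)&(D>0)
        q=P[m]
        if len(q)>5:print(c,y.round(2),len(q),np.median(q[:,2]).round(4),end="; ")
    print()
E
python3 bar.py
```

```text
t 19.1 at [ 0.6081 -0.0027  0.0761] psi -0.026 F [-3.6 -0.6 13.9] open 0.0194 grip 45.0
[-0.38  0.66  0.09] [-0.    -0.067 -0.998]
side -0.13 32 0.0931; side -0.11 29 0.0912; side -0.09 30 0.0892; side -0.07 30 0.0875; side -0.05 27 0.0866; side -0.03 30 0.0846; side -0.01 23 0.0833; side 0.01 11 0.0818; side 0.07 9 0.0768; side 0.11 14 0.073; side 0.13 6 0.0725; 
top -0.13 45 0.0937; top -0.11 46 0.0929; top -0.09 41 0.0913; top -0.07 40 0.0915; top -0.05 17 0.09; top 0.05 24 0.0804; top 0.07 42 0.079; top 0.09 21 0.0761;
```

The left end is home, but the right end still stands about 3 mm up. I release and push that end with shut fingers.

Request:
move_arm:
  deltas: [0,0,-0.001,0,0,0,0.21,0,0,-0.001,0,0,0,0.35,0,0,-0.001,0,0,0,0.4,0,0,-0.001,0,0,0,0.4,0,0,-0.03,0,0,0,0.4,0,0,-0.07,0,0,0,0.4,0,0,-0.08,0,0.067,0,0,0,0,-0.08,0,0.067,0,0]

```text
t: 20.2
tool_pos: [0.6084, 0.0021, 0.1558]
orientation: [2.25, 2.189, 0.002]
force: [-0.1, -0.6, -0.7]
opening: 0.0216
gripper_force: 0.0
```

```bash
cat >> bar.py <<'E'
go((.6045,-.110,.125,-.026),(.6045,-.110,.112,-.026),(.6100,.110,.1,-.026))
E
python3 bar.py
```

```text
t 20.2 at [0.6084 0.0021 0.1558] psi -0.0275 F [-0.1 -0.6 -0.7] open 0.0216 grip 0.0
[-0.11  0.08  0.05] [ 0.002 -0.    -1.   ]
side -0.13 38 0.0927; side -0.11 38 0.0909; side -0.09 32 0.0895; side -0.07 30 0.0883; side -0.05 28 0.0868; side -0.03 28 0.0852; side -0.01 25 0.084; side 0.01 23 0.0817; side 0.03 19 0.0798; side 0.05 24 0.0786; side 0.07 19 0.0774; side 0.09 22 0.0751; side 0.11 19 0.0739; side 0.13 19 0.0718; 
top -0.13 42 0.095; top -0.11 43 0.0925; top -0.09 44 0.0924; top -0.05 16 0.0886; top -0.03 11 0.0859; top 0.05 35 0.0802; top 0.07 40 0.0801; top 0.13 38 0.0727; 
t 20.3 at [0.607  0.0026 0.1535] psi -0.0268 F [ 0.1 -0.2 -0.1] open 0.014 grip 0.0
(0.6045, -0.11, 0.125, -0.026) [-0.1126  0.0006  0.0286] [-0.0015  0.0012 -0.0008]
(0.6045, -0.11, 0.112, -0.026) [-0.1126  0.0006  0.0416] [-0.0015  0.0012 -0.0008]
(0.61, 0.11, 0.1, -0.026) [0.1075 0.0002 0.0534] [-0.0015  0.0012 -0.0008]
```

Request:
move_arm:
  deltas: [-0.05,0,0,0,0,0,0,-0.1,0,0,0,0,0,0,-0.1125,0.0005,0.015,0,0,0,0,-0.1125,0.0005,0.035,0,0,0,0,-0.1125,0.0005,0.042,0,0,0,0,-0.1125,0.0005,0.045,0,0,0,0,-0.1125,0.0005,0.045,0,0,0,0]

```text
t: 21.18
tool_pos: [0.6053, -0.1086, 0.1096]
orientation: [-2.249, -2.194, 0.0]
force: [-0.1, 0.8, 0.8]
opening: 0.0005
gripper_force: 0.0
```

Request:
move_arm:
  deltas: [0,0,0.001,0,0,0,0,0,0,0.002,0,0,0,0,0,0,0.003,0,0,0,0]

```text
t: 21.55
tool_pos: [0.6053, -0.1096, 0.1068]
orientation: [2.25, 2.192, 0.0]
force: [-0.9, -0.8, -0.1]
opening: -0.0
gripper_force: 0.0
```

Request:
move_arm:
  deltas: [0,0,0.001,0,0,0,0,0,0,0.002,0,0,0,0,0,0,0.003,0,0,0,0]

```text
t: 21.92
tool_pos: [0.6051, -0.1096, 0.1034]
orientation: [-2.25, -2.192, 0.0]
force: [1.9, 0.4, -0.5]
opening: 0.0003
gripper_force: 0.2
```

Request:
move_arm:
  deltas: [0,0,0.0007,0,0,0,0,0,0,0.0015,0,0,0,0]

```text
t: 22.18
tool_pos: [0.6055, -0.1096, 0.1027]
orientation: [2.25, 2.192, 0.001]
force: [-1.1, -0.4, 5.0]
opening: 0.0002
gripper_force: 2.6
```

Request:
move_arm:
  deltas: [0,0,0.0005,0,0,0,0,0,0,0.001,0,0,0,0]

```text
t: 22.42
tool_pos: [0.6056, -0.1097, 0.1016]
orientation: [2.249, 2.192, 0.001]
force: [-0.6, -0.8, 5.7]
opening: 0.0001
gripper_force: 2.7
```

Request:
move_arm:
  deltas: [0,0,0.0005,0,0,0,0,0,0,0.001,0,0,0,0]

```text
t: 22.68
tool_pos: [0.6048, -0.1093, 0.0994]
orientation: [-2.249, -2.192, 0.001]
force: [0.8, 0.3, -0.2]
opening: 0.0002
gripper_force: 0.0
```

Request:
move_arm:
  deltas: [0,0,0.001,0,0,0,0,0,0,0.002,0,0,0,0]

```text
t: 22.92
tool_pos: [0.6051, -0.1094, 0.0984]
orientation: [-2.25, -2.192, 0.0]
force: [-3.7, 1.2, 9.3]
opening: 0.0006
gripper_force: 4.6
```

Request:
move_arm:
  deltas: [0,0,0.0007,0,0,0,0,0,0,0.0015,0,0,0,0]

```text
t: 23.18
tool_pos: [0.6054, -0.1095, 0.0982]
orientation: [2.25, 2.192, 0.0]
force: [-7.8, 2.6, 16.4]
opening: 0.0002
gripper_force: 8.2
```

Right end firm. Now the left end the same way.

Request:
move_arm:
  deltas: [0,0,-0.01,0,0,0,0,0,0,-0.045,0,0,0,0,0.06,0,-0.045,0,0,0,0,0.12,0,-0.045,0,0,0,0,0.18,0,-0.045,0,0,0,0,0.219,0,-0.045,0,0,0,0,0.219,0,-0.02,0,0,0,0,0.219,0,0,0,0,0,0,0.219,0,0.006,0,0,0,0,0.219,0,0.006,0,0,0,0]

```text
t: 24.42
tool_pos: [0.6105, 0.1087, 0.09]
orientation: [-2.251, -2.191, 0.002]
force: [-0.2, -0.7, -0.1]
opening: 0.0005
gripper_force: 0.0
```

```bash
python3 bar.py
```

```text
t 24.43 at [0.6105 0.1087 0.09  ] psi -0.027 F [-0.2 -0.7 -0.1] open 0.0005 grip 0.0
[-0.07  0.03 -0.04] [-0.001 -0.    -1.   ]
side -0.13 33 0.0882; side -0.11 36 0.0866; side -0.09 29 0.0856; side -0.07 30 0.0843; side -0.05 26 0.0834; side -0.03 26 0.082; side -0.01 28 0.0806; side 0.01 20 0.08; side 0.03 25 0.0776; side 0.05 22 0.0768; side 0.07 21 0.075; side 0.09 49 0.0841; side 0.11 34 0.0898; 
top -0.13 45 0.0898; top -0.11 45 0.0888; top -0.09 42 0.0872; top -0.07 36 0.0857; top -0.05 40 0.0857; top -0.03 40 0.0835; top -0.01 43 0.0808; top 0.01 39 0.0818; top 0.03 44 0.0802; top 0.05 29 0.08; 
t 24.52 at [0.6115 0.1089 0.0914] psi -0.0269 F [ 0.3 -0.6  0.4] open 0.0007 grip 0.0
(0.6045, -0.11, 0.125, -0.026) [-0.219  -0.0011 -0.0336] [ 0.0012 -0.0001 -0.0009]
(0.6045, -0.11, 0.112, -0.026) [-0.219  -0.0011 -0.0206] [ 0.0012 -0.0001 -0.0009]
(0.61, 0.11, 0.1, -0.026) [ 0.0011 -0.0015 -0.0086] [ 0.0012 -0.0001 -0.0009]
```

Right end dropped to its seat (top at 0.089). Press the left.

Request:
move_arm:
  deltas: [0,0,0.001,0,0,0,0,0,0,0.003,0,0,0,0,0,0,0.0045,0,0,0,0]

```text
t: 24.9
tool_pos: [0.6109, 0.1094, 0.0861]
orientation: [2.25, 2.192, 0.0]
force: [0.5, 0.2, 0.4]
opening: 0.0003
gripper_force: 0.0
```

Request:
move_arm:
  deltas: [0,0,0.0007,0,0,0,0,0,0,0.0015,0,0,0,0]

```text
t: 25.15
tool_pos: [0.6109, 0.1094, 0.0848]
orientation: [2.25, 2.192, 0.0]
force: [-2.3, 0.2, 4.4]
opening: 0.0003
gripper_force: 2.4
```

Request:
move_arm:
  deltas: [0,0,0.0007,0,0,0,0,0,0,0.0015,0,0,0,0]

```text
t: 25.4
tool_pos: [0.6113, 0.1095, 0.0845]
orientation: [2.25, 2.192, 0.001]
force: [-5.8, -0.7, 14.5]
opening: 0.0002
gripper_force: 6.5
```

Request:
move_arm:
  deltas: [0,0,-0.02,0,0,0,0,0,0,-0.06,0,0,0,0,0,0,-0.11,0,0,0,0,0.05,-0.05,-0.14,0,0,0,0,0.1,-0.1,-0.14,0,0,0,0,0.15,-0.15,-0.14,0,0,0,0,0.2,-0.2,-0.14,0,0,0,0,0.25,-0.22,-0.14,0,0,0,0,0.25,-0.22,-0.14,0,0,0,0,0.25,-0.22,-0.14,0,0,0,0]

```text
t: 26.65
tool_pos: [0.3964, 0.3668, 0.2241]
orientation: [-2.246, -2.196, -0.002]
force: [0.2, 0.1, -0.1]
opening: 0.0007
gripper_force: 0.0
```

```bash
sed -i '/^go((/d' bar.py; python3 bar.py
python3 - <<'E'
from h import *
I=cv2.imread("pics/top_b.png").astype(int);A=cv2.imread("pics/top0.png").astype(int)
def lid(u,v,z,r=13):
    s=I[v-r:v+r,u-r:u+r];m=(s.max(-1)<60).astype(np.uint8)
    n,_,st,c=cv2.connectedComponentsWithStats(m);k=1+np.argmax(st[1:,4]);return pt("top",c[k]+[u-r,v-r],z).round(4)
for u in(280,307,334,361):print(lid(u,213,.1))
for c in("side","top"):
    for n in("clip_left","scoop","tin","ticket1","tub"):print(c,n,[(np.round(r["uv"]).tolist(),round(r["confidence"],2)) for r in robot.recognise(c,n)][:2])
d=(abs(I-A).max(-1)>40).astype(np.uint8);n,_,st,_=cv2.connectedComponentsWithStats(d)
print([s.tolist() for s in st[1:] if s[4]>15])
E
```

```text
t 26.65 at [0.3964 0.3668 0.2241] psi -0.0225 F [ 0.2  0.1 -0.1] open 0.0007 grip 0.0
[-0.04  0.06 -0.01] [ 0.001  0.001 -1.   ]
side -0.13 31 0.0879; side -0.11 35 0.0864; side -0.09 29 0.0855; side -0.07 29 0.0844; side -0.05 26 0.0835; side -0.03 30 0.0817; side -0.01 27 0.0802; side 0.01 26 0.0792; side 0.03 24 0.0782; side 0.05 23 0.0768; side 0.07 19 0.0755; side 0.09 21 0.0744; side 0.11 19 0.0731; side 0.13 22 0.0721; 
top -0.13 46 0.0901; top -0.11 42 0.0898; top -0.09 42 0.0872; top -0.07 39 0.0864; top -0.05 40 0.0859; top -0.03 41 0.0841; top -0.01 41 0.0824; top 0.01 35 0.0809; top 0.03 43 0.0797; top 0.05 43 0.0792; top 0.07 39 0.0767; top 0.09 41 0.0762; top 0.11 40 0.0741; top 0.13 38 0.074; 
[0.5567 0.1076 0.1   ]
[0.5479 0.0367 0.1   ]
[ 0.5529 -0.0319  0.1   ]
[ 0.547  -0.0994  0.1   ]
side clip_left []
side scoop [([260.0, 163.0], 0.84)]
side tin [([234.0, 212.0], 0.58)]
side ticket1 [([281.0, 323.0], 0.83)]
side tub [([406.0, 421.0], 0.63)]
top clip_left []
top scoop [([134.0, 220.0], 0.92), ([235.0, 286.0], 0.19)]
top tin [([236.0, 287.0], 0.82)]
top ticket1 [([408.0, 285.0], 0.64), ([320.0, 192.0], 0.16)]
top tub [([516.0, 227.0], 0.72), ([332.0, 218.0], 0.43)]
[[263, 186, 118, 13, 469], [433, 199, 34, 45, 932], [288, 201, 37, 30, 751], [344, 206, 8, 13, 71], [0, 216, 296, 264, 39244], [292, 243, 19, 9, 130], [308, 410, 48, 28, 615], [350, 416, 32, 61, 612], [25, 437, 25, 17, 185]]
```

```bash
python3 -c "
from h import *
print(robot.close_job())"
```

```text
the job is handed in; nothing more can be done
None
```

The loose jar stands in the empty rack place (about 4 mm back from the row line), and both ends of the retaining bar are clicked in and held firm at about 15 N; the bystanders and other jars show no movement, and the job was handed in at about 27 s.

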